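# Lock the assembly jig's side stop and hold a battery module in its corner

## Task

Turn the jig's red clamp knob clockwise until it is fully home, so that the sliding orange stop is locked. Then set the black battery module flat on the jig plate with its long side along the blue fence, press it firmly and squarely into the corner against both the blue fence and the orange stop (roughly 15 N towards each, without shoving the stop back), and finish still holding it pressed there. Leave the multimeter, screwdriver and tape roll where they are.

Things in the scene. Friction and masses are not known exactly. Their poses are not given: they have to be found in the camera images.
- jig: Fixed aluminium jig plate 190 x 280 x 12 mm (its x, y, z). Origin: centre of its underside; z up. Blue fence on its +x side, orange stop on the +y side form the seat's corner; the knob stands beyond the stop at x = 0, y = 105 mm. Seated, the module's origin is at x = 20, y = -25, z = 12 mm of this frame, its long axis along y.
- corner (a point): The inner corner of the seat at the height of the plate's top, where the planes of the fence face and of the stop face (at home) meet; at x = 45, y = 20, z = 12 mm of the jig's frame, axes parallel to the jig's.
- fence: Blue fixed, rigid fence bar on the jig, 14 mm thick, 170 mm long along the jig's y, 20 mm high above the plate's top. Origin: in its contact face (which looks to the jig's -x), at the middle of its length, at the plate's top; axes parallel to the jig's.
- stop: The orange sliding stop. Origin: in its contact face (which looks to the jig's -y), at mid width, at the plate's top; axes as the jig's. 68 mm wide along x, 14 mm thick, top 20.5 mm above the plate's top. Behind it a steel carriage 44 mm wide, 12 mm high, runs 41 mm towards the knob.
- stop_slide (a joint): How far the orange stop has slid back towards the knob (the jig's +y), 0 to 0.018 m. 0 = home, where a light spring (1 N at home, 40 N/m) holds it. Unlocked it gives way to a push of under 2 N; locked it holds, with about 1 mm of play.
- clamp_turn (a joint): Angle of the red clamp knob, rad, 0 to 1.55 (end of travel), growing clockwise seen from above. Starts at 0.15 to 0.4 (stop free); stays where it is left (friction 0.08 N m). At 1.5 its steel lobe, just above the plate, points at the carriage and blocks it; locked above 1.35.
- clamp_grip (a point): Grip point on the knob's axis, 56 mm above the bench. The grip is a red upright bar 50 mm long, 14 mm wide, from 32 to 68 mm above the bench, over a black disc 42 mm across. This point's x axis lies along the bar and turns with it (at joint 0 along the jig's x, at 1.55 nearly along its y).
- module: Black battery module, a rigid block 90 x 50 x 65 mm (its x, y, z), 0.35 to 0.55 kg, with a yellow label and two brass terminals 5 mm high on top. Loose on the bench at the start, upright. Origin: centre of its underside; either long side may face the fence. Friction on plate, fence and stop is 0.5 to 0.7, which takes up part of a push.
- multimeter: Bystander: yellow multimeter 190 x 90 x 40 mm lying on the bench beyond the work; origin under its centre, x along its length.
- screwdriver: Bystander: screwdriver with an orange handle, 200 mm long, lying on the bench; x along its length.
- tape: Bystander: green tape roll lying flat, 90 mm across, 19 mm high; origin under its centre.
Things that resemble listed ones, but are neither listed nor needed, are in the scene too. What is meant by the module is not turquoise or white, and is the smaller of those in its own colour.

How it is judged:
By the outcome, as a careful person would: the job done as asked, in the order asked, and still so for the second after the job is handed in, while the arm keeps its last pose, push and grip.
It also fails if it takes over 56 s, if anything falls off the work surface, if the arm or the gripper's body presses on something with over 40 N, if the wrist force passes 120 N, or if a joint passes its speed limit or range.

## Robot

A 6-joint arm with a two-finger parallel gripper is mounted at the origin on the work surface. World frame = base frame: x ahead of the robot, y to its left, z up, the work surface at z = 0. Lengths are in m, angles in rad, forces in N, time in s.
With the tool pointing down it reaches from about 0.3 to 0.875 m from the base axis. Payload 4.2 kg.
Tool frame: the origin (TCP) lies at the very end of the fingers, on their centre line; the grasp point (between the pads) lies env.hold_point_z behind it (env.hold_point_z is the distance from the TCP to the grasp point, in m); y points along the fingers, x is the direction in which the jaws open and shut, and the axes are right-handed (so a half turn about y gives the same grasp; the last joint's range is limited). The gripper opens to 85 mm and grips with 20 to 120 N. Pads are 22 mm wide; open, the fingers measure 114 mm over their backs; the gripper's body (76 mm by 85 mm) begins 54 mm behind the grasp point. The pads swing forward as they close: fully open they stand 13 mm farther back than shut.
Start: joints at [1.2, 0.32, 1.565, -0, 1.257, -0.02], TCP at [0.198, 0.54, 0.231] pointing down, gripper open.
Joint ranges: [-3.11, 3.11], [-0.84, 2.01], [0.21, 2.61], [-1.34, 4.49], [0.05, 2.63], [-2.56, 2.56]. Speed limits (rad/s): [2.57, 2.57, 3.14, 3.14, 3.14, 3.14].

## Interface

Orientations are given as [roll, pitch, yaw] about the fixed x, y, z axes, in that order (R = Rz(yaw) Ry(pitch) Rx(roll)).
In Python, from workcell import env gives the robot as it stands. The module is installed in compiled form; this text tells all that it offers.
- The arm moves only by the tool send_rows, never from a script. Its argument "increments" is a list of rows, each a list of 3 entries, a list of its own where there are three numbers: the shift along the tool's x, y, z in cm, then the turn about the tool's y in degrees, then the closure in counts, from 0 (fully open) to 255 (shut). A call has 1 to 20 rows; each row is the pose to reach, as a shift and turn from the pose measured when the call began, along the tool's axes at that moment; what a row does not reach only later rows make up. A row lasts 1/8 s, in which the tool goes at most 62.5 mm and 10.7 degrees, less where a joint would pass 70% of its speed; a pose out of reach is approached as far as the arm can. A call with a gripper value outside its range is refused whole. The fingers move at their own pace and stop on an object; "squeeze" is the grip in N (left out, the last holds). Time passes only in rows, so rows that repeat a pose let the fingers close. It gives the time, the measured TCP pose, the force and the opening at its end, in the units of the state.
- env.get_state(): the state, without advancing time (a new reading comes with each control period).
- env.camera(name): name is "scene" or "top" or "wrist"; returns (picture, depth): 400x640x3 uint8, blue, green, red; 400x640 float32, m along the optical axis (not along the pixel's ray), 0 where there is no reading.
- env.camera_params(name): a dict with "fx", "fy", "cx", "cy" (pixels), "dist" ([k1, k2, p1, p2, k3] as OpenCV has them; the pictures are not rectified), "T" (4x4, takes a point from camera to world coordinates); the wrist camera has in their place "tool_from_camera" (4x4, takes a point from camera to tool coordinates, whose origin is the TCP and whose axes are the tool frame's). Camera axes: x right, y down, z forward; pixel columns grow to the right and rows downward; lengths in m; the calibration is good to about 2 mm. A picture is of the moment at which its call begins: read the wrist's pose just before it. camera_params takes no time and is no camera call.
- env.finish_job(): hands the job in, once; it reports no verdict.
The state is a dict: "clock": time; "qpos": joint angles; "qd": joint speeds; "effort": joint torques, N m; "eef_pos": TCP position; "eef_rot": TCP orientation; "wrist_force": force on the tool from outside, world axes, zero at the start; "torque": the same for the moment, N m; "opening": opening from 0.0 (shut) to 1.0 (fully open).
Only numpy, scipy, OpenCV 4.12 (cv2) and the standard library are available. Lean on these libraries where they do the work, as an engineer would, in place of code of your own. Each camera call takes 0.05 s, during which the arm holds its last target.

## Working session

There is one attempt and no reset: what is moved stays moved. The work goes in short steps, Python scripts to look and compute and a tool call to move; the robot and the scene stay as the last step left them, time stands still between calls to the robot, and variables do not carry over. Pictures are saved under pics/ and viewed, and the job is handed in when it is done.

Besides the shell and the picture viewer there is one more tool, called after "Call:" as name([rows], argument=value, ...), one row to a line, values as JSON. send_rows: Moves the arm, as the interface text tells. Its arguments: {"type":"object","properties":{"increments":{"type":"array","items":{"type":"array"}},"squeeze":{"type":"number"}},"required":["increments"]}

```bash
mkdir -p pics; ls; cat > h.py <<'E'
import numpy as np, cv2
from workcell import env
from scipy.spatial.transform import Rotation as Rn
np.set_printoptions(precision=4,suppress=True)
def snap(name,tag):
    s=env.get_state(); im,d=env.camera(name); p=env.camera_params(name)
    if name=='wrist':
        T=np.eye(4);T[:3,:3]=Rn.from_euler('xyz',s['eef_rot']).as_matrix();T[:3,3]=s['eef_pos']
        T=T@np.array(p['tool_from_camera'])
    else: T=np.array(p['T'])
    K=np.array([[p['fx'],0,p['cx']],[0,p['fy'],p['cy']],[0,0,1]])
    np.savez('pics/%s.npz'%tag,im=im,d=d,T=T,K=K,dist=np.array(p['dist']))
    cv2.imwrite('pics/%s.png'%tag,im); return s
def ld(tag): return np.load('pics/%s.npz'%tag)
def px(tag,pts,z=None):
    L=ld(tag); o=[]
    for i,(u,v) in enumerate(pts):
        n=cv2.undistortPoints(np.array([[[u,v]]],float),L['K'],L['dist'])[0,0]
        r=L['T'][:3,:3]@np.array([n[0],n[1],1]); c=L['T'][:3,3]
        if z is None: k=L['d'][int(round(v)),int(round(u))]
        else: k=((z[i] if np.ndim(z) else z)-c[2])/r[2]
        o.append(c+k*r)
    return np.array(o)
def proj(tag,P):
    L=ld(tag);Ti=np.linalg.inv(L['T']);return cv2.projectPoints(np.array(P,float),cv2.Rodrigues(Ti[:3,:3])[0],Ti[:3,3],L['K'],L['dist'])[0][:,0]
def crop(tag,x0,y0,w,h,s,out):
    im=ld(tag)['im'][y0:y0+h,x0:x0+w]; cv2.imwrite('pics/%s.png'%out,cv2.resize(im,None,fx=s,fy=s,interpolation=cv2.INTER_CUBIC))
E
python3 - <<'E'
from h import *
print(env.get_state(),env.hold_point_z)
for c in('scene','top','wrist'):snap(c,c+'0')
E
```

```text
pics
{'clock': 0.0, 'qpos': array([ 1.2   ,  0.3203,  1.5657, -0.    ,  1.2574, -0.02  ]), 'qd': array([-0.0008, -0.0001,  0.0001,  0.0009,  0.0001, -0.0003]), 'effort': array([  0.0027, -41.5522, -23.4174,   0.0001,   0.0078,  -0.    ]), 'eef_pos': array([0.1974, 0.5395, 0.2305]), 'eef_rot': array([-1.5708,  0.0018,  1.22  ]), 'wrist_force': array([ 0.6104, -0.2098,  0.1908]), 'torque': array([ 0.0346, -0.0171,  0.0613]), 'opening': 0.9982799191577617} 0.0187
```

View pics/scene0.png

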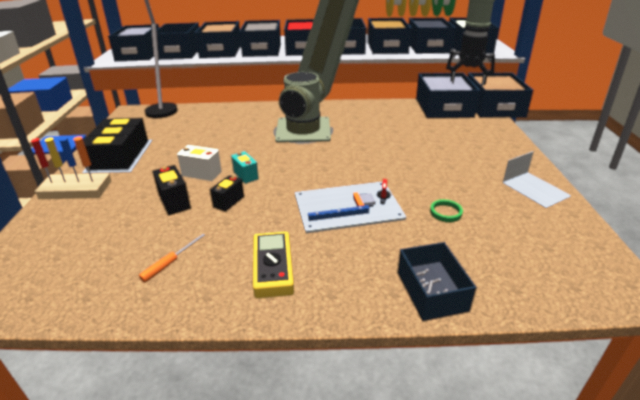

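View pics/top0.png

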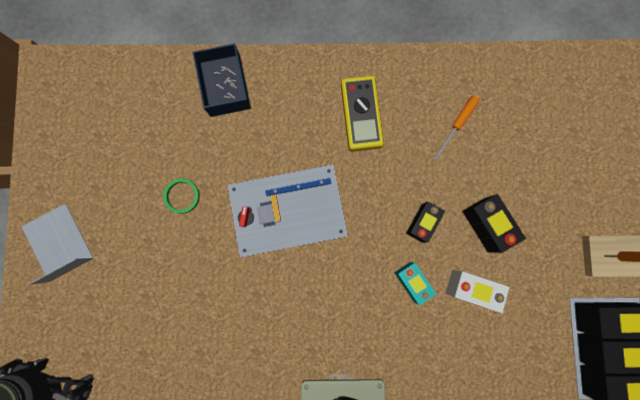

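View pics/wrist0.png

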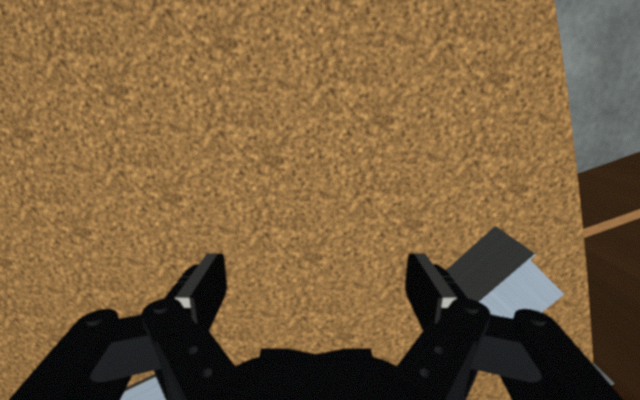

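```bash
python3 - <<'E'
from h import *
crop('top0',220,155,140,110,5.5,'c_jig')
crop('top0',390,190,150,110,5,'c_mod')
E
```

```text
(no output)
```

View pics/c_jig.png

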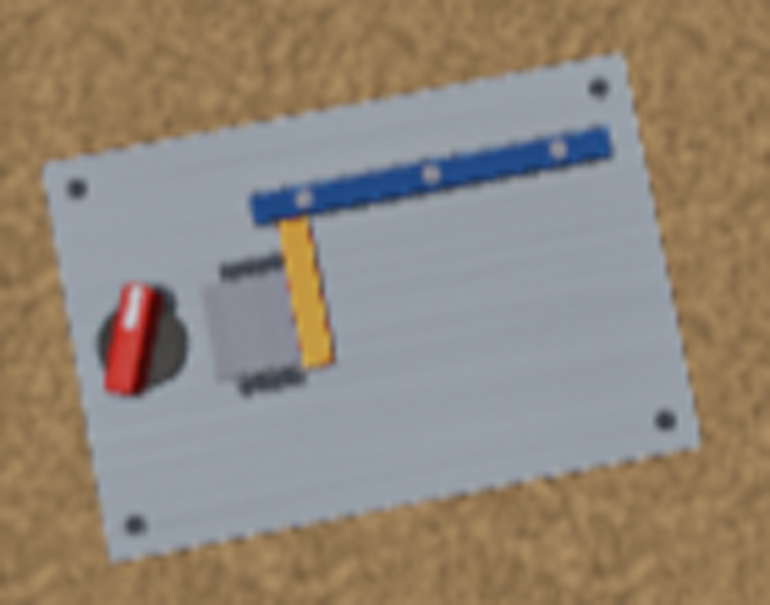

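View pics/c_mod.png

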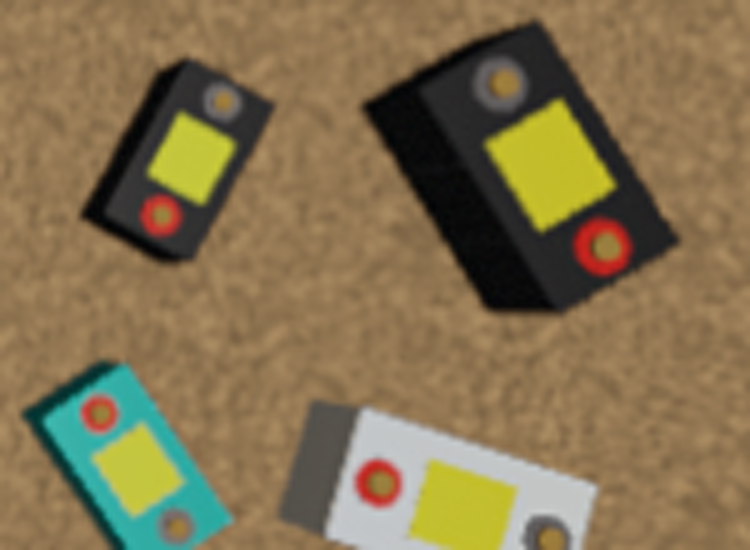

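```bash
python3 - <<'E'
from h import *
f=lambda L,x0,y0,s:[((u+.5)/s-.5+x0,(v+.5)/s-.5+y0) for u,v in L]
J=px('top0',f([(43,165),(622,55),(700,445),(110,562)],220,155,5.5),.012)
print(J,[np.linalg.norm(J[i]-J[(i+1)%4]) for i in range(4)])
# rigid fit
m=np.array([[.095,.14],[.095,-.14],[-.095,-.14],[-.095,.14]])
c=J[:,:2].mean(0);H=(m.T@(J[:,:2]-c));th=np.arctan2(H[0,1]-H[1,0],H[0,0]+H[1,1])
print('jig',c,th,np.degrees(th))
R=np.array([[np.cos(th),-np.sin(th)],[np.sin(th),np.cos(th)]])
print('resid',(m@R.T+c-J[:,:2])*1000)
print('knob',c+R@[0,.105],'seat',c+R@[.02,-.025],'corner',c+R@[.045,.02])
B=px('top0',f([(138,283),(120,394)],220,155,5.5),.068);d=B[0]-B[1]
print('bar',B,np.linalg.norm(d),B.mean(0),'joint',th-np.arctan2(d[1],d[0]))
S=px('top0',f([(332,362),(312,222)],220,155,5.5),.0325);print('stopface jig',(S[:,:2]-c)@R)
M=px('top0',f([(188,60),(272,103),(186,263),(104,212)],390,190,5),.065)
print('mod',M,[np.linalg.norm(M[i]-M[(i+1)%4]) for i in range(4)],M.mean(0))
d=M[0]+M[1]-M[2]-M[3];print('long yaw',np.degrees(np.arctan2(d[1],d[0])))
t=px('top0',[(181,196)],.019);print('tape',t)
print('meter',px('top0',[(362,113),(344,80),(375,78),(350,149),(382,146)],.04))
E
```

```text
[[ 0.5934  0.2877  0.012 ]
 [ 0.6431  0.0146  0.012 ]
 [ 0.4584 -0.019   0.012 ]
 [ 0.4079  0.2543  0.012 ]] [np.float64(0.2776463235124189), np.float64(0.18770778211367894), np.float64(0.2778834554505648), np.float64(0.18842641096232898)]
jig [0.5257 0.1344] 0.18069061347212187 10.352809549582277
resid [[ 0.639   1.4719]
 [ 1.2066 -0.817 ]
 [-1.0135 -1.4201]
 [-0.832   0.7652]]
knob [0.5068 0.2377] seat [0.5499 0.1134] corner [0.5664 0.1621]
bar [[0.5314 0.2331 0.068 ]
 [0.4822 0.2405 0.068 ]] 0.04975555268865998 [0.5068 0.2368 0.068 ] joint 0.3312784907776275
stopface jig [[-0.0248  0.0206]
 [ 0.0405  0.018 ]]
mod [[ 0.5377 -0.2145  0.065 ]
 [ 0.516  -0.2547  0.065 ]
 [ 0.4385 -0.2095  0.065 ]
 [ 0.4636 -0.1706  0.065 ]] [np.float64(0.0456580924223674), np.float64(0.08977798080494011), np.float64(0.04628025198913615), np.float64(0.08610235962003492)] [ 0.4889 -0.2123  0.065 ]
long yaw -30.469838477880106
tape [[0.5641 0.4039 0.019 ]]
meter [[ 0.7718 -0.062   0.04  ]
 [ 0.8604 -0.0171  0.04  ]
 [ 0.8649 -0.0978  0.04  ]
 [ 0.6776 -0.0293  0.04  ]
 [ 0.6844 -0.1112  0.04  ]]
```

```bash
cat >> h.py <<'E'
JC=np.array([.5257,.1344]);JT=0.1807
def delta(p,yaw_deg):
    s=env.get_state();R=Rn.from_euler('xyz',s['eef_rot']).as_matrix()
    yaw=np.degrees(np.arctan2(R[1,0],R[0,0]))
    tilt=np.degrees(np.arccos(-R[2,1]))
    t=(yaw-yaw_deg+180)%360-180
    print('t',round(s['clock'],2),'pos',s['eef_pos'],'yaw',round(yaw,2),'tilt',round(tilt,2),'F',s['wrist_force'],'M',s['torque'],'op',round(s['opening'],3))
    print('delta cm',R.T@(np.array(p)-s['eef_pos'])*100,'turn',round(t,2))
E
python3 - <<'E'
from h import *
delta([.507,.2375,.16],81.4)
E
```

```text
t 0.15 pos [0.1975 0.5397 0.2307] yaw 69.9 tilt 0.08 F [-0.2673 -0.2115 -0.4169] M [-0.0509 -0.0006 -0.0036] op 0.998
delta cm [-17.7306   7.0898 -39.4513] turn -11.5
```

Call:
send_rows([
  [[-3.5,0,-8],-4,0],
  [[-7,1,-16],-8,0],
  [[-10.6,3,-23.7],-11.5,60],
  [[-14.2,5,-31.5],-11.5,60],
  [[-17.7,7.1,-39.45],-11.5,60],
  [[-17.7,7.1,-39.45],-11.5,60],
  [[-17.7,7.1,-39.45],-11.5,60],
  [[-17.7,7.1,-39.45],-11.5,60],
], squeeze=60)

```text
clock: 1.15
eef_pos: [0.5088, 0.2346, 0.1583]
eef_rot: [-1.569, 0.003, 1.415]
wrist_force: [0.1, 0.1, 0.3]
opening: 0.766
```

```bash
python3 - <<'E'
from h import *
delta([.507,.2375,.038],81.4)
snap('wrist','w1')
print(proj('w1',[[.507,.2375,.068]]))
E
```

```text
t 1.15 pos [0.5088 0.2346 0.1583] yaw 81.09 tilt 0.21 F [0.1285 0.0582 0.2783] M [-0.0294 -0.0457  0.0067] op 0.766
delta cm [ 0.2952 12.0342  0.2041] turn -0.31
[[319.4662 201.2568]]
```

View pics/w1.png

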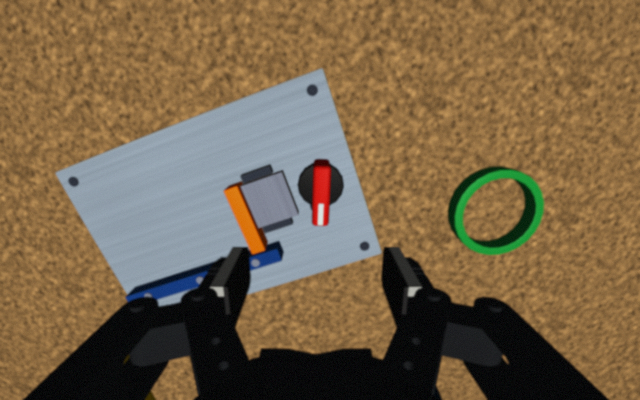

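Call:
send_rows([
  [[0.1,3,0.1],-0.3,60],
  [[0.2,6,0.2],-0.3,60],
  [[0.3,9,0.2],-0.3,60],
  [[0.3,11,0.2],-0.3,60],
  [[0.3,12,0.2],-0.3,60],
  [[0.3,12,0.2],-0.3,120],
  [[0.3,12,0.2],-0.3,255],
  [[0.3,12,0.2],-0.3,255],
  [[0.3,12,0.2],-0.3,255],
  [[0.3,12,0.2],-0.3,255],
  [[0.3,12,0.2],-0.3,255],
], squeeze=60)

```text
clock: 2.58
eef_pos: [0.5065, 0.2388, 0.04]
eef_rot: [-1.57, 0.002, 1.423]
wrist_force: [-0.3, -3.0, 5.2]
opening: 0.149
```

```bash
python3 - <<'E'
from h import *
delta([.507,.2375,.038],10.0)
E
```

```text
t 2.58 pos [0.5065 0.2388 0.04  ] yaw 81.51 tilt 0.13 F [-0.3468 -3.0258  5.1828] M [-0.4599  0.1488  0.1144] op 0.149
delta cm [-0.1174  0.205  -0.0658] turn 71.51
```

Call:
send_rows([
  [[0,0,0],10,255],
  [[0,0,0],20,255],
  [[0,0,0],30,255],
  [[0,0,0],40,255],
  [[0,0,0],50,255],
  [[0,0,0],58,255],
  [[0,0,0],65,255],
  [[0,0,0],70,255],
  [[0,0,0],72,255],
  [[0,0,0],72,255],
])

```text
clock: 3.82
eef_pos: [0.5054, 0.2373, 0.0401]
eef_rot: [-1.576, 0.004, 0.171]
wrist_force: [-3.0, -5.1, 3.8]
opening: 0.154
```

```bash
python3 - <<'E'
from h import *
delta([.507,.2375,.14],10.0)
snap('scene','s2');crop('s2',290,165,130,75,6,'s2c')
E
```

```text
t 3.83 pos [0.5054 0.2373 0.0401] yaw 9.78 tilt 0.35 F [-3.0024 -5.1311  3.7914] M [-0.746   0.3834  1.1302] op 0.154
delta cm [ 0.1205 -9.992  -0.0573] turn -0.22
```

View pics/s2c.png

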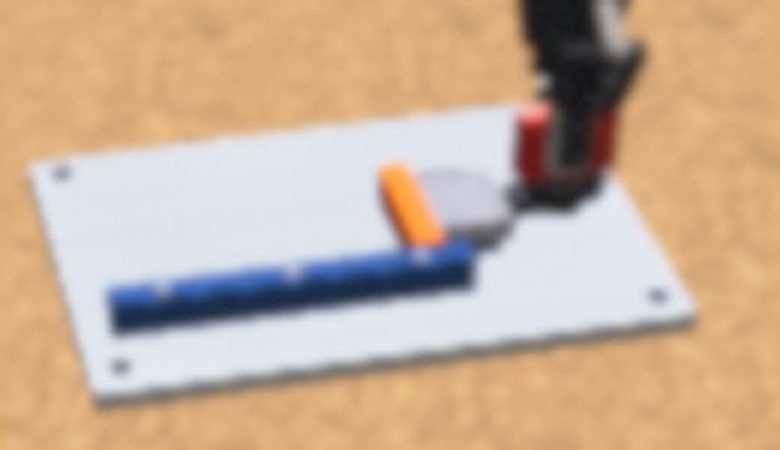

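Call:
send_rows([
  [[0,0,0],0,255],
  [[0,0,0],0,180],
  [[0,0,0],0,60],
  [[0,0,0],0,60],
  [[0,0,0],0,60],
  [[0,-3,0],0,60],
  [[0,-6,0],0,60],
  [[0,-9,0],0,60],
  [[0,-12,0],0,60],
  [[0,-16,0],0,60],
  [[0,-16,0],0,60],
])

```text
clock: 5.25
eef_pos: [0.5077, 0.2391, 0.2035]
eef_rot: [-1.574, -0.003, 0.171]
wrist_force: [1.0, -0.8, 0.1]
opening: 0.762
```

```bash
python3 - <<'E'
from h import *
delta([.489,-.212,.21],59.5)
snap('wrist','w3')
snap('top','t3');crop('t3',220,155,140,110,5.5,'t3c')
f=lambda L,x0,y0,s:[((u+.5)/s-.5+x0,(v+.5)/s-.5+y0) for u,v in L]
print('turq',px('t3',f([(125,365),(40,415),(232,520)],390,190,5),.05))
E
```

```text
t 5.25 pos [0.5077 0.2391 0.2035] yaw 9.78 tilt 0.25 F [ 1.0264 -0.7908  0.1201] M [ 0.0329 -0.0304 -0.0185] op 0.762
delta cm [ -9.4997  -0.5654 -44.1369] turn -49.72
turq [[ 0.3893 -0.1812  0.05  ]
 [ 0.3656 -0.1388  0.05  ]
 [ 0.3145 -0.2302  0.05  ]]
```

View pics/w3.png

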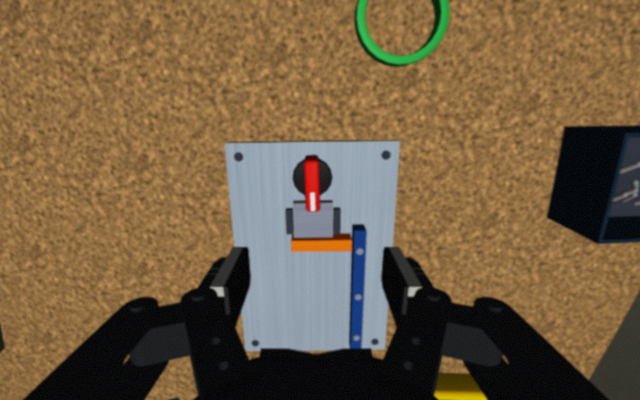

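View pics/t3c.png

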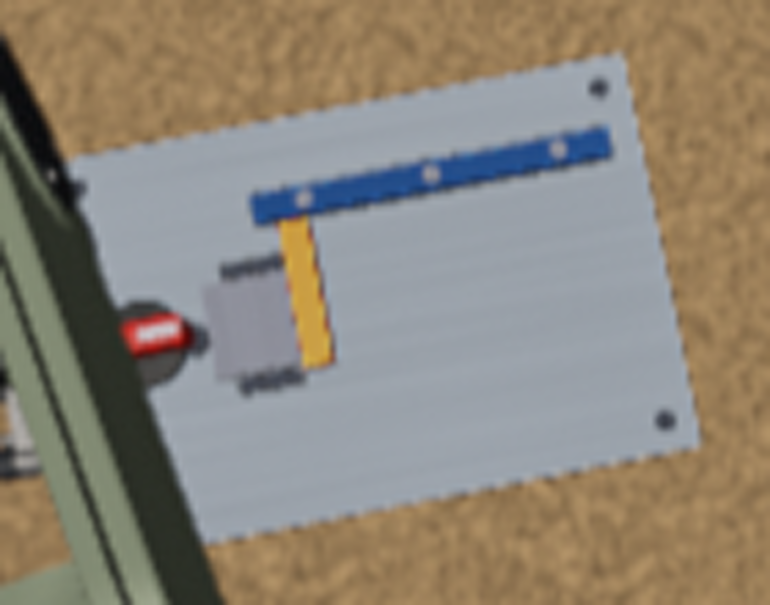

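Call:
send_rows([
  [[-1.2,0,-5.5],-8,25],
  [[-2.4,0,-11],-16,25],
  [[-3.6,0,-16.5],-24,25],
  [[-4.8,0,-22],-32,25],
  [[-6,0,-27.5],-40,25],
  [[-7.1,0,-33],-48,25],
  [[-8.3,0,-38.5],-49.7,25],
  [[-9.5,-0.5,-44.1],-49.7,25],
  [[-9.5,-0.5,-44.1],-49.7,25],
  [[-9.5,-0.5,-44.1],-49.7,25],
  [[-9.5,-0.5,-44.1],-49.7,25],
])

```text
clock: 6.72
eef_pos: [0.4867, -0.2111, 0.2067]
eef_rot: [-1.569, 0.006, 1.04]
wrist_force: [0.2, 0.6, 0.2]
opening: 0.902
```

```bash
python3 - <<'E'
from h import *
delta([.489,-.212,.03],59.5)
snap('wrist','w4')
c=np.array([.489,-.212]);a=np.radians(-30.5);u=np.array([np.cos(a),np.sin(a)]);v=np.array([-u[1],u[0]])
print(proj('w4',[[*(c+i*.045*u+j*.025*v),.065] for i,j in((1,1),(1,-1),(-1,-1),(-1,1))]))
E
```

```text
t 6.72 pos [ 0.4867 -0.2111  0.2067] yaw 59.58 tilt 0.35 F [0.2192 0.5752 0.2323] M [0.0497 0.0005 0.0309] op 0.902
delta cm [ 0.142  17.6696 -0.266 ] turn 0.08
[[342.4191 233.1977]
 [292.03   232.9924]
 [290.0259 141.4888]
 [345.1021 141.6341]]
```

View pics/w4.png

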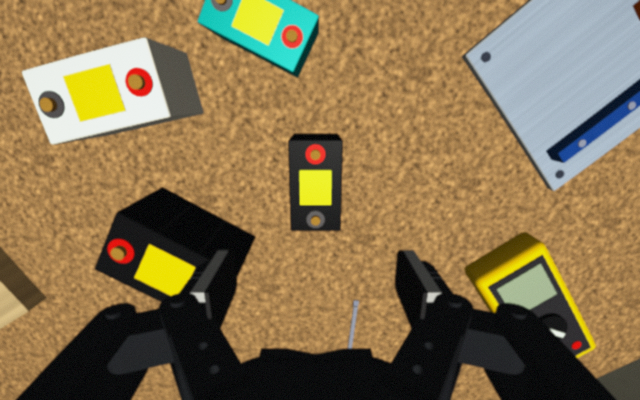

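Call:
send_rows([
  [[0,4,0],0,45],
  [[0.1,8,-0.1],0,45],
  [[0.1,12,-0.2],0,45],
  [[0.1,15,-0.2],0,45],
  [[0.1,17,-0.2],0,45],
  [[0.1,17.7,-0.2],0,45],
  [[0.1,17.7,-0.2],0,45],
  [[0.1,17.7,-0.2],0,160],
  [[0.1,17.7,-0.2],0,255],
  [[0.1,17.7,-0.2],0,255],
  [[0.1,17.7,-0.2],0,255],
  [[0.1,17.7,-0.2],0,255],
], squeeze=60)

```text
clock: 8.28
eef_pos: [0.4891, -0.2126, 0.0313]
eef_rot: [-1.572, 0.006, 1.04]
wrist_force: [-0.2, -1.7, 7.4]
opening: 0.579
```

```bash
python3 - <<'E'
from h import *
delta([.489,-.212,.12],59.5)
E
```

```text
t 8.28 pos [ 0.4891 -0.2126  0.0313] yaw 59.61 tilt 0.35 F [-0.1668 -1.7467  7.3931] M [-0.0234  0.1816  0.1063] op 0.579
delta cm [-0.0037 -8.8751  0.0303] turn 0.11
```

Call:
send_rows([
  [[0,-3,0],0,255],
  [[0,-6,0],0,255],
  [[0,-10,0],0,255],
  [[0,-12,0],0,255],
  [[0,-12,0],0,255],
  [[0,-12,0],0,255],
], squeeze=90)

```text
clock: 9.02
eef_pos: [0.4882, -0.2114, 0.1497]
eef_rot: [-1.569, 0.006, 1.04]
wrist_force: [0.4, 0.3, -5.2]
opening: 0.573
```

```bash
python3 - <<'E'
from h import *
R=np.array([[np.cos(JT),-np.sin(JT)],[np.sin(JT),np.cos(JT)]])
p=JC+R@[.008,-.042];print(p)
delta([*p,.15],10.35)
E
```

```text
[0.5411 0.0945]
t 9.03 pos [ 0.4882 -0.2114  0.1497] yaw 59.6 tilt 0.36 F [ 0.4405  0.2599 -5.1923] M [ 0.0115 -0.0188 -0.0405] op 0.573
delta cm [29.0612 -0.1834 10.9175] turn 49.25
```

Call:
send_rows([
  [[4,0,1.5],7,255],
  [[8,0,3],14,255],
  [[12,0,4.5],21,255],
  [[16,0,6],28,255],
  [[20,0,7.5],35,255],
  [[24,0,9],42,255],
  [[27,0,10.2],49.2,255],
  [[29.1,0,10.9],49.2,255],
  [[29.1,0,10.9],49.2,255],
  [[29.1,0,10.9],49.2,255],
  [[29.1,0,10.9],49.2,255],
])

```text
clock: 10.4
eef_pos: [0.541, 0.0939, 0.1477]
eef_rot: [-1.574, 0.006, 0.181]
wrist_force: [-0.4, 0.4, -5.1]
opening: 0.571
```

```bash
python3 - <<'E'
from h import *
delta([.5411,.0945,.05],10.35)
snap('wrist','w5')
snap('scene','s5');crop('s5',270,110,150,125,5,'s5c')
E
```

```text
t 10.4 pos [0.541  0.0939 0.1477] yaw 10.35 tilt 0.42 F [-0.4272  0.3844 -5.11  ] M [-0.0664 -0.0104 -0.0073] op 0.571
delta cm [0.0832 9.7674 0.0942] turn -0.0
```

View pics/w5.png

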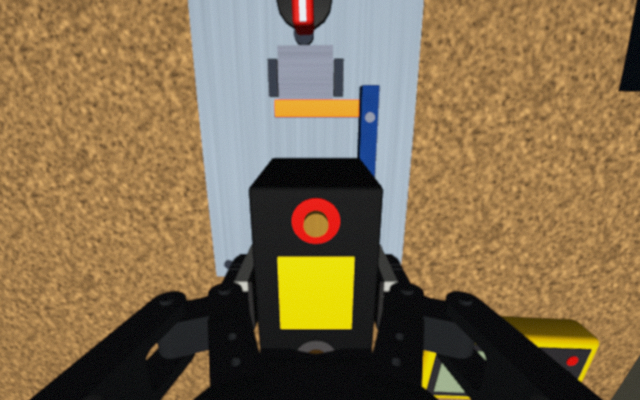

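View pics/s5c.png

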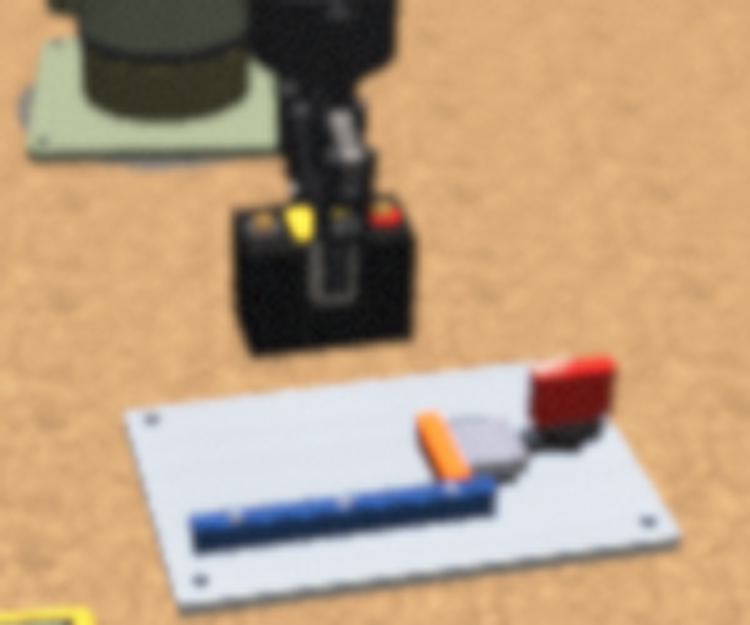

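```bash
python3 - <<'E'
from h import *
L=ld('w5');im=L['im'].astype(int);b,g,r=im[...,0],im[...,1],im[...,2]
o=(r>180)&(g>100)&(b<90); o[:90]=0;o[130:]=0;o[:,:265]=0;o[:,370:]=0
pts=[]
for u in range(280,356):
    v=np.where(o[:,u])[0]
    if len(v): pts.append((u,v.max()+.5))
P=px('w5',pts,.0325);f=np.polyfit(P[:,0],P[:,1],1)
print('stop yaw deg',np.degrees(np.arctan(f[0])),len(pts))
R=np.array([[np.cos(JT),-np.sin(JT)],[np.sin(JT),np.cos(JT)]])
print('stop face in jig',((P[:,:2]-JC)@R)[[0,-1]])
bl=(b>100)&(r<60)&(b>g+40);bl[:, :345]=0;bl[:,390:]=0;bl[:90]=0;bl[172:]=0
pts=[]
for v in range(95,150):
    u=np.where(bl[v])[0]
    if len(u):pts.append((u.min()-.5,v))
P=px('w5',pts,.032);f=np.polyfit(P[:,1],P[:,0],1);print('fence yaw',-np.degrees(np.arctan(f[0])),((P[:,:2]-JC)@R)[[0,-1]])
M=px('w5',[(250,187),(382,187),(250.,187),(256.,349),(382,187),(373,349)],.1477-.0313+.065)
print('module front',M, np.linalg.norm(M[1]-M[0]),np.degrees(np.arctan2(*(M[1]-M[0])[1::-1])))
print('mod front in jig',(M[:2,:2]-JC)@R)
E
```

```text
stop yaw deg 10.39821378658573 76
stop face in jig [[-0.0225  0.0219]
 [ 0.0379  0.0219]]
fence yaw 10.512400936060912 [[ 0.0425  0.0385]
 [ 0.0426 -0.0043]]
module front [[0.5088 0.1352 0.1814]
 [0.5558 0.1439 0.1814]
 [0.5088 0.1352 0.1814]
 [0.5198 0.0626 0.1814]
 [0.5558 0.1439 0.1814]
 [0.57   0.0722 0.1814]] 0.04773274788451468 10.491875963188589
mod front in jig [[-0.0165  0.0039]
 [ 0.0313  0.004 ]]
```

Call:
send_rows([
  [[0,3,0],0,255],
  [[0,6,0],0,255],
  [[0,8,0],0,255],
  [[0,9.3,0],0,255],
  [[0,9.7,0],0,255],
  [[0,9.9,0],0,255],
  [[0,9.9,0],0,255],
  [[0,9.9,0],0,255],
])

```text
clock: 11.5
eef_pos: [0.5412, 0.0936, 0.0496]
eef_rot: [-1.574, 0.004, 0.18]
wrist_force: [-0.4, -0.3, -4.8]
opening: 0.57
```

```bash
python3 - <<'E'
from h import *
delta([.5411,.0945,.0433],10.4)
E
```

```text
t 11.5 pos [0.5412 0.0936 0.0496] yaw 10.34 tilt 0.32 F [-0.4481 -0.2681 -4.8322] M [ 0.0137 -0.0095 -0.0272] op 0.57
delta cm [0.0119 0.6324 0.0883] turn -0.06
```

Call:
send_rows([
  [[0,0.2,0],0,255],
  [[0,0.4,0],0,255],
  [[0,0.55,0],0,255],
  [[0,0.65,0],0,255],
  [[0,0.7,0],0,255],
  [[0,0.7,0],0,255],
])

```text
clock: 12.25
eef_pos: [0.541, 0.0935, 0.0434]
eef_rot: [-1.574, 0.004, 0.18]
wrist_force: [-3.5, -2.4, 5.7]
opening: 0.57
```

```bash
python3 - <<'E'
from h import *
delta([.5411,.0945,.0433],10.4)
E
```

```text
t 12.25 pos [0.541  0.0935 0.0434] yaw 10.34 tilt 0.32 F [-3.4828 -2.4139  5.6955] M [-0.0388  0.5738  0.0583] op 0.57
delta cm [0.0246 0.005  0.1003] turn -0.06
```

Call:
send_rows([
  [[0,0,0.3],0,255],
  [[0,0,0.6],0,255],
  [[0,0,0.9],0,255],
  [[0,0,1.2],0,255],
  [[0,0,1.3],0,255],
  [[0,0,1.4],0,255],
  [[0,0,1.4],0,255],
])

```text
clock: 13.12
eef_pos: [0.5388, 0.1074, 0.0434]
eef_rot: [-1.574, 0.004, 0.18]
wrist_force: [1.5, -2.6, 0.5]
opening: 0.571
```

```bash
cat >> h.py <<'E'
def fj():
    s=env.get_state();R=np.array([[np.cos(JT),-np.sin(JT)],[np.sin(JT),np.cos(JT)]])
    print('t',round(s['clock'],2),'jig xy mm',(s['eef_pos'][:2]-JC)@R*1000,'z',s['eef_pos'][2],'F jig',s['wrist_force'][:2]@R,'Fz',s['wrist_force'][2],'M jig',s['torque'][:2]@R,s['torque'][2],'yaw',np.degrees(s['eef_rot'][2]),'op',s['opening'])
E
python3 - <<'E'
from h import *
fj()
E
```

```text
t 13.12 jig xy mm [  7.9875 -28.9341] z 0.043431538030274205 F jig [ 1.0262 -2.7797] Fz 0.4783159807387456 M jig [-0.3813 -0.2209] -0.04598685872900943 yaw 10.338356027452111 op 0.5705240532787111
```

Call:
send_rows([
  [[0,0,0.1],0,255],
  [[0,0,0.2],0,255],
  [[0,0,0.25],0,255],
  [[0,0,0.25],0,255],
])

```text
clock: 13.62
eef_pos: [0.5382, 0.1098, 0.0434]
eef_rot: [-1.574, 0.004, 0.181]
wrist_force: [-0.1, -3.7, 1.2]
opening: 0.571
```

```bash
python3 - <<'E'
from h import *
fj()
E
```

```text
t 13.62 jig xy mm [  7.9131 -26.4368] z 0.04342350279744186 F jig [-0.7726 -3.5728] Fz 1.1919465451920386 M jig [-0.5428 -0.0538] -0.08873697962622108 yaw 10.3435740846839 op 0.5713073332864604
```

Call:
send_rows([
  [[0,0,0.1],0,255],
  [[0,0,0.15],0,255],
  [[0,0,0.15],0,255],
])

```text
clock: 14.0
eef_pos: [0.538, 0.1113, 0.0434]
eef_rot: [-1.574, 0.004, 0.181]
wrist_force: [-0.5, -4.0, 0.2]
opening: 0.57
```

```bash
python3 - <<'E'
from h import *
fj()
E
```

```text
t 14.0 jig xy mm [  7.9228 -24.8834] z 0.043436275088325496 F jig [-1.1841 -3.8594] Fz 0.1627796252062843 M jig [-0.5081 -0.0333] -0.04460702180112795 yaw 10.343404407686316 op 0.5700766211957682
```

Call:
send_rows([
  [[0,0,0.1],0,255],
  [[0,0,0.15],0,255],
  [[0,0,0.15],0,255],
])

```text
clock: 14.38
eef_pos: [0.5379, 0.1121, 0.0435]
eef_rot: [-1.576, 0.004, 0.181]
wrist_force: [0.4, -7.5, 2.5]
opening: 0.572
```

```bash
python3 - <<'E'
from h import *
fj()
E
```

```text
t 14.38 jig xy mm [  7.9542 -24.0926] z 0.043486181405224006 F jig [-0.949  -7.4178] Fz 2.4942944352801755 M jig [-1.0617 -0.0807] -0.005166616649207138 yaw 10.390717539626825 op 0.5718485978271126
```

Call:
send_rows([
  [[0.3,0,0],0,255],
  [[0.6,0,0],0,255],
  [[0.8,0,0],0,255],
  [[0.85,0,0],0,255],
  [[0.85,0,0],0,255],
])

```text
clock: 15.0
eef_pos: [0.5391, 0.1122, 0.0437]
eef_rot: [-1.576, 0.02, 0.182]
wrist_force: [-14.6, -7.6, 17.4]
opening: 0.572
```

```bash
python3 - <<'E'
from h import *
fj()
E
```

```text
t 15.0 jig xy mm [  9.1601 -24.2457] z 0.04368353722557667 F jig [-15.6853  -4.8533] Fz 17.412641360355305 M jig [-0.499   2.7135] 0.12112683786771841 yaw 10.437558148328984 op 0.5716906500194561
```

```bash
python3 - <<'E'
from h import *
snap('wrist','w6')
snap('scene','s6');crop('s6',280,110,140,120,5,'s6c')
snap('top','t6');crop('t6',220,155,140,110,5.5,'t6c')
fj()
E
```

```text
t 15.15 jig xy mm [  9.1679 -24.216 ] z 0.04367086304469736 F jig [-16.094  -4.828] Fz 17.085519023045983 M jig [-0.4645  2.6609] 0.16980714274848377 yaw 10.438645422761107 op 0.5711442111582615
```

View pics/w6.png

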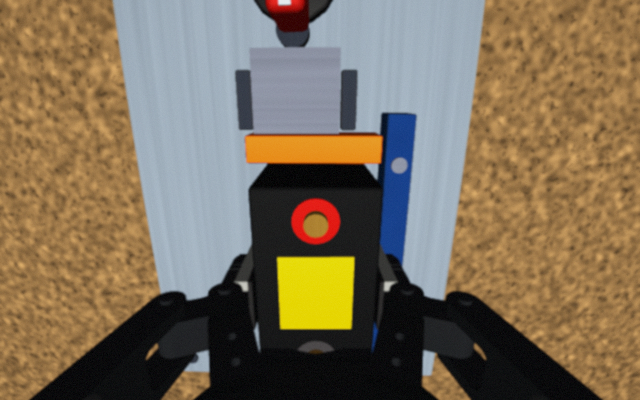

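View pics/s6c.png

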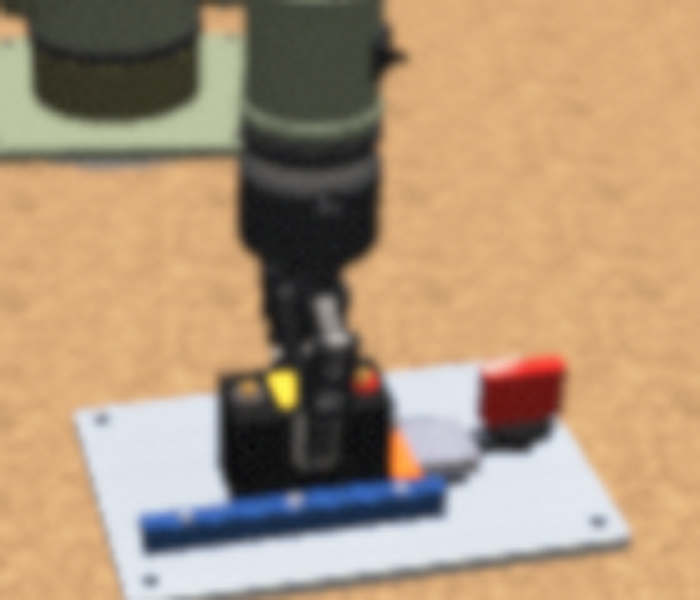

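View pics/t6c.png

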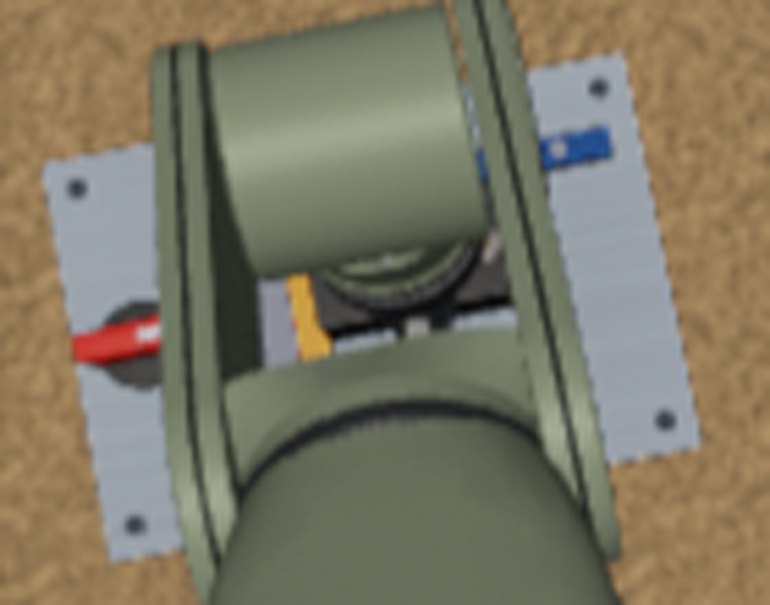

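Call:
send_rows([
  [[-0.1,0,-0.05],0,255],
  [[-0.1,-0.2,-0.05],0,255],
  [[-0.1,-0.4,-0.05],0,255],
  [[-0.1,-0.4,-0.05],0,255],
])

```text
clock: 15.65
eef_pos: [0.538, 0.1117, 0.0472]
eef_rot: [-1.576, 0.021, 0.182]
wrist_force: [-0.8, 0.3, -4.5]
opening: 0.574
```

```bash
python3 - <<'E'
from h import *
delta([.5411,.0945,.0433],10.4)
fj()
E
```

```text
t 15.65 pos [0.538  0.1117 0.0472] yaw 10.44 tilt 1.22 F [-0.8417  0.2775 -4.5487] M [-0.1711 -0.0134  0.0227] op 0.574
delta cm [ 0.0043  0.4034 -1.7508] turn 0.04
t 15.65 jig xy mm [  7.9889 -24.4897] z 0.04724414972888812 F jig [-0.7781  0.4243] Fz -4.548693392620739 M jig [-0.1707  0.0176] 0.022693468433693208 yaw 10.444920258654717 op 0.5736696687440958
```

Call:
send_rows([
  [[0.2,0,-0.1],0,255],
  [[0.4,0,-0.1],0,255],
  [[0.5,0,-0.1],0,255],
  [[0.5,0,-0.1],0,255],
])

```text
clock: 16.15
eef_pos: [0.5432, 0.1117, 0.0472]
eef_rot: [-1.576, 0.021, 0.182]
wrist_force: [0.2, 0.7, -5.1]
opening: 0.571
```

```bash
python3 - <<'E'
from h import *
fj()
snap('wrist','w7')
E
```

```text
t 16.15 jig xy mm [ 13.1683 -25.4456] z 0.047156187299252514 F jig [0.3566 0.6191] Fz -5.119257286344131 M jig [-0.0066 -0.016 ] 0.02292246099064093 yaw 10.440745690623055 op 0.5710340218251599
```

View pics/w7.png

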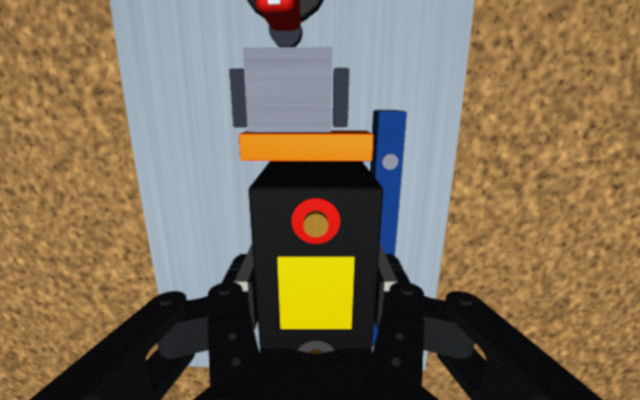

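Call:
send_rows([
  [[0,0.3,-0.2],0,255],
  [[0,0.5,-0.2],0,255],
  [[0,0.6,-0.2],0,255],
  [[-0.3,0.6,-0.2],0,255],
  [[-0.6,0.65,-0.2],0,255],
  [[-0.8,0.7,-0.2],0,255],
  [[-0.8,0.7,-0.2],0,255],
])

```text
clock: 17.08
eef_pos: [0.5415, 0.1093, 0.0434]
eef_rot: [-1.576, 0.006, 0.181]
wrist_force: [7.2, 0.2, 6.3]
opening: 0.576
```

```bash
python3 - <<'E'
from h import *
delta([.5411,.0945,.0433],10.4)
print(env.get_state()['eef_rot'])
fj()
E
```

```text
t 17.07 pos [0.5415 0.1093 0.0434] yaw 10.4 tilt 0.43 F [7.1507 0.1768 6.3153] M [ 0.4682 -1.545  -0.1294] op 0.576
delta cm [-0.3104  0.0166 -1.4447] turn -0.0
[-1.5756  0.0058  0.1815]
t 17.07 jig xy mm [ 11.0715 -27.5676] z 0.04337854600145595 F jig [ 7.0661 -1.1112] Fz 6.315319681145624 M jig [ 0.1829 -1.6039] -0.12937081807753797 yaw 10.398322046996457 op 0.5759007297629951
```

Call:
send_rows([
  [[-0.3,0.2,0],0,255],
  [[-0.6,0.3,0],0,255],
  [[-0.9,0.4,0],0,255],
  [[-0.9,0.4,0],0,255],
])

```text
clock: 17.58
eef_pos: [0.5407, 0.1091, 0.0436]
eef_rot: [-1.575, -0.014, 0.181]
wrist_force: [10.4, 2.0, 11.0]
opening: 0.571
```

```bash
python3 - <<'E'
from h import *
print(env.get_state()['eef_rot'])
fj()
E
```

```text
[-1.5753 -0.0136  0.1811]
t 17.57 jig xy mm [ 10.2226 -27.5646] z 0.04356583933215534 F jig [10.5589  0.1123] Fz 10.997027976679679 M jig [ 0.1907 -1.6654] -0.07770296492427703 yaw 10.373728971135375 op 0.5711806184189
```

Call:
send_rows([
  [[0,-0.1,0],0,255],
  [[0,-0.2,0],0,255],
  [[0.3,-0.2,0],0,255],
  [[0.5,-0.2,0],0,255],
  [[0.5,-0.2,0],0,255],
])

```text
clock: 18.2
eef_pos: [0.5454, 0.11, 0.0452]
eef_rot: [-1.575, -0.013, 0.181]
wrist_force: [-0.5, 1.3, -4.4]
opening: 0.572
```

```bash
python3 - <<'E'
from h import *
print(env.get_state()['eef_rot'])
fj()
E
```

```text
[-1.5753 -0.0125  0.1811]
t 18.2 jig xy mm [ 15.0193 -27.5629] z 0.045162327671547174 F jig [-0.269   1.3567] Fz -4.373333340180916 M jig [0.0268 0.0415] 0.0058620300165673905 yaw 10.375305904385025 op 0.571534450395663
```

Call:
send_rows([
  [[0.1,0.1,0],0,255],
  [[0.2,0.1,0],0,255],
  [[0.3,0.1,0],0,255],
  [[0.4,0.1,0],0,255],
  [[0.4,0.1,0],0,255],
])

```text
clock: 18.82
eef_pos: [0.5486, 0.1106, 0.0441]
eef_rot: [-1.575, -0.011, 0.181]
wrist_force: [-2.1, -0.9, -4.4]
opening: 0.572
```

```bash
python3 - <<'E'
from h import *
print(env.get_state()['eef_rot'])
fj()
snap('wrist','w8')
E
```

```text
[-1.5753 -0.0108  0.1811]
t 18.82 jig xy mm [ 18.2842 -27.5836] z 0.04410536137704571 F jig [-2.2273 -0.5527] Fz -4.447447981803958 M jig [-0.029   0.4609] 0.05838465854857401 yaw 10.375773756778147 op 0.5716410366408954
```

View pics/w8.png

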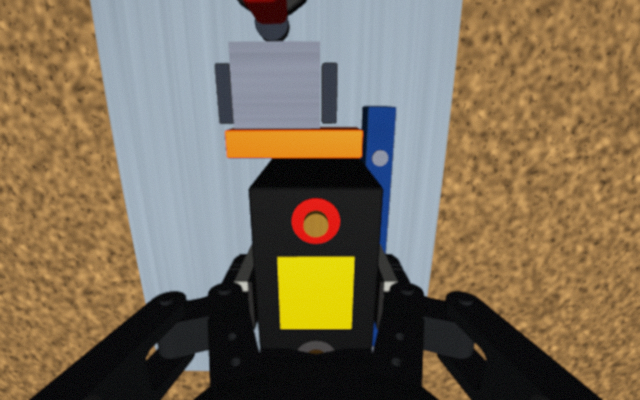

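Call:
send_rows([
  [[0,0,0.1],0,255],
  [[0,0,0.2],0,255],
  [[0,0.05,0.3],0,255],
  [[0,0.1,0.4],0,255],
  [[0,0.1,0.4],0,255],
])

```text
clock: 19.5
eef_pos: [0.5482, 0.1134, 0.0437]
eef_rot: [-1.577, -0.011, 0.182]
wrist_force: [-1.5, -6.2, 0.4]
opening: 0.571
```

```bash
python3 - <<'E'
from h import *
print(env.get_state()['eef_rot'])
fj()
E
```

```text
[-1.5773 -0.011   0.1819]
t 19.5 jig xy mm [ 18.3272 -24.6975] z 0.043715049815438785 F jig [-2.5571 -5.8262] Fz 0.44888699835972873 M jig [-0.894   0.6946] -0.003274276984523361 yaw 10.424228026004153 op 0.5709410614643526
```

Call:
send_rows([
  [[0.1,0,0.05],0,255],
  [[0.2,0,0.1],0,255],
  [[0.3,0,0.15],0,255],
  [[0.4,-0.03,0.2],0,255],
  [[0.4,-0.03,0.2],0,255],
])

```text
clock: 20.12
eef_pos: [0.5484, 0.1138, 0.0437]
eef_rot: [-1.58, -0.003, 0.182]
wrist_force: [-7.3, -9.8, 3.5]
opening: 0.571
```

```bash
python3 - <<'E'
from h import *
print(env.get_state()['eef_rot'])
fj()
E
```

```text
[-1.58   -0.0026  0.1824]
t 20.12 jig xy mm [ 18.635  -24.3412] z 0.043742061163674836 F jig [-8.9563 -8.3243] Fz 3.5341479844076034 M jig [-1.4224  1.8712] -0.1900162583840758 yaw 10.449646979540347 op 0.5712150334919516
```

Call:
send_rows([
  [[-0.3,0.1,-0.4],0,255],
  [[-0.6,0.3,-0.8],0,255],
  [[-0.8,0.4,-1.0],0,255],
  [[-0.9,0.45,-1.2],0,255],
  [[-0.9,0.45,-1.2],0,255],
])

```text
clock: 20.75
eef_pos: [0.5472, 0.1048, 0.0436]
eef_rot: [-1.574, -0.017, 0.179]
wrist_force: [1.2, 12.5, 14.4]
opening: 0.57
```

```bash
python3 - <<'E'
from h import *
print(env.get_state()['eef_rot'])
fj()
E
```

```text
[-1.5742 -0.0175  0.179 ]
t 20.75 jig xy mm [ 15.8276 -32.9963] z 0.04359526873975145 F jig [ 3.3917 12.0584] Fz 14.398681879458032 M jig [ 2.1457 -0.1361] -0.2056490163739654 yaw 10.253371480865233 op 0.5702733283460765
```

Call:
send_rows([
  [[0,0.1,-0.3],0,255],
  [[0,0.3,-0.6],0,255],
  [[0,0.4,-0.8],0,255],
  [[0,0.4,-0.9],0,255],
])

```text
clock: 21.25
eef_pos: [0.5499, 0.1024, 0.0438]
eef_rot: [-1.564, -0.023, 0.176]
wrist_force: [-9.4, 28.2, 25.5]
opening: 0.568
```

```bash
python3 - <<'E'
from h import *
print(env.get_state()['eef_rot'])
fj()
E
```

```text
[-1.5641 -0.0229  0.1763]
t 21.25 jig xy mm [ 18.0411 -35.8302] z 0.04376694939124273 F jig [-4.1774 29.4291] Fz 25.524142894611938 M jig [4.4407 1.5763] 0.6578382079504886 yaw 10.099702643379807 op 0.5681732246223049
```

Call:
send_rows([
  [[-0.1,-0.1,0],0,255],
  [[-0.1,-0.2,0.2],-0.3,255],
  [[-0.1,-0.2,0.5],-0.3,255],
  [[-0.1,-0.2,0.7],-0.3,255],
  [[-0.1,-0.2,0.7],-0.3,255],
  [[-0.1,-0.2,0.7],-0.3,255],
])

```text
clock: 22.0
eef_pos: [0.5476, 0.1089, 0.0456]
eef_rot: [-1.564, -0.023, 0.181]
wrist_force: [0.6, -0.4, -4.8]
opening: 0.568
```

```bash
python3 - <<'E'
from h import *
print(env.get_state()['eef_rot'])
fj()
snap('wrist','w9');snap('scene','s9');crop('s9',280,110,140,120,5,'s9c')
E
```

```text
[-1.5643 -0.0227  0.1814]
t 22.0 jig xy mm [ 16.9738 -29.0087] z 0.04559759776012717 F jig [ 0.5511 -0.472 ] Fz -4.761378905742274 M jig [-0.0369  0.0112] -0.07248420697454595 yaw 10.392734105441564 op 0.5682177949477324
```

View pics/w9.png

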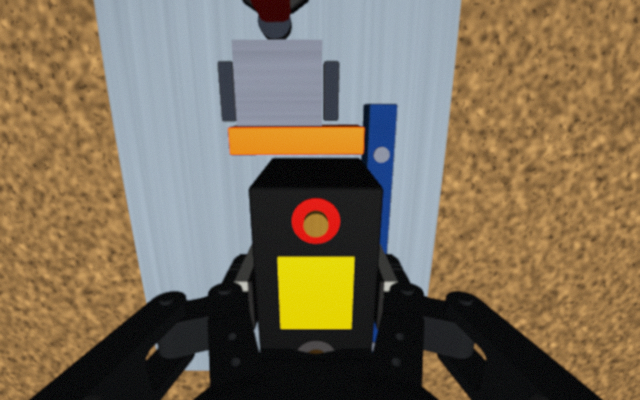

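View pics/s9c.png

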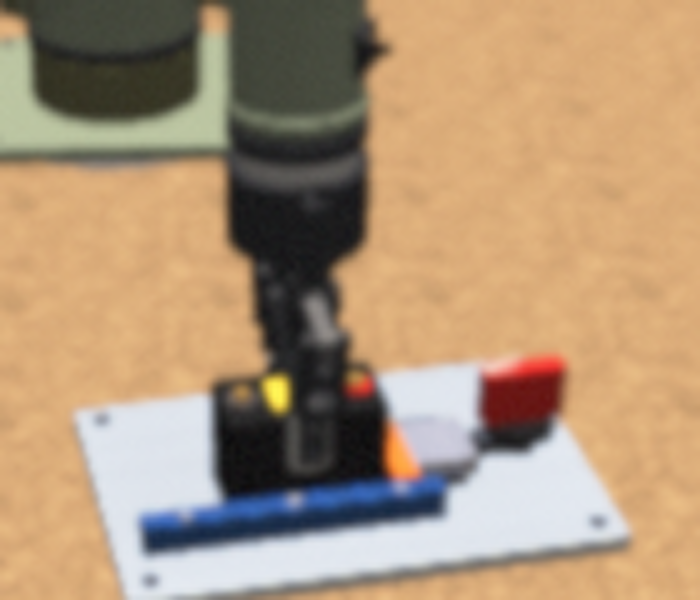

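Call:
send_rows([
  [[0.05,0.1,0.15],0,255],
  [[0.1,0.18,0.3],0,255],
  [[0.15,0.2,0.42],0,255],
  [[0.2,0.2,0.5],0,255],
  [[0.3,0.2,0.55],0,255],
  [[0.4,0.2,0.6],0,255],
  [[0.5,0.19,0.64],0,255],
  [[0.6,0.18,0.68],0,255],
  [[0.7,0.17,0.72],0,255],
  [[0.8,0.16,0.76],0,255],
  [[0.85,0.16,0.78],0,255],
  [[0.85,0.16,0.78],0,255],
  [[0.85,0.16,0.78],0,255],
])

```text
clock: 23.72
eef_pos: [0.5482, 0.1143, 0.0435]
eef_rot: [-1.569, -0.007, 0.183]
wrist_force: [-11.2, -14.7, 5.8]
opening: 0.569
```

```bash
python3 - <<'E'
from h import *
print(env.get_state()['eef_rot'])
fj()
E
```

```text
[-1.5686 -0.0073  0.1827]
t 23.73 jig xy mm [ 18.5326 -23.858 ] z 0.04346834888348995 F jig [-13.6446 -12.4636] Fz 5.847703298293042 M jig [-2.1959  2.7276] -0.16443192242788596 yaw 10.470628458258066 op 0.5694066339135259
```

Call:
send_rows([
  [[-0.2,0.1,-0.1],0,255],
  [[-0.4,0.2,-0.1],0,255],
  [[-0.6,0.3,-0.1],0,255],
  [[-0.8,0.3,-0.1],0,255],
  [[-0.8,0.3,-0.1],0,255],
])

```text
clock: 24.35
eef_pos: [0.5471, 0.1133, 0.0438]
eef_rot: [-1.569, -0.023, 0.183]
wrist_force: [5.3, 1.1, 7.3]
opening: 0.57
```

```bash
python3 - <<'E'
from h import *
print(env.get_state()['eef_rot'])
fj()
E
```

```text
[-1.5685 -0.0231  0.1829]
t 24.35 jig xy mm [ 17.2871 -24.5754] z 0.04379853129941484 F jig [5.4332 0.1139] Fz 7.277090942315342 M jig [-0.2932 -0.9739] -0.04109957161534085 yaw 10.48022728939239 op 0.5700301335014301
```

Call:
send_rows([
  [[0.1,-0.05,0],0,255],
  [[0.2,-0.05,0.05],0,255],
  [[0.3,0,0.1],0,255],
  [[0.4,0,0.15],0,255],
  [[0.5,0,0.2],0,255],
  [[0.6,0,0.25],0,255],
  [[0.7,0,0.3],0,255],
  [[0.8,0,0.35],0,255],
  [[0.9,0,0.4],0,255],
  [[1.0,0,0.44],0,255],
  [[1.1,0,0.48],0,255],
  [[1.1,0,0.48],0,255],
  [[1.1,0,0.48],0,255],
])

```text
clock: 25.98
eef_pos: [0.5483, 0.1144, 0.0435]
eef_rot: [-1.575, -0.002, 0.184]
wrist_force: [-16.4, -20.1, 16.9]
opening: 0.573
```

```bash
python3 - <<'E'
from h import *
print(env.get_state()['eef_rot'])
fj()
snap('wrist','w10');snap('scene','s10');crop('s10',280,110,140,120,5,'s10c')
fj()
E
```

```text
[-1.5748 -0.0018  0.1842]
t 25.98 jig xy mm [ 18.6704 -23.7904] z 0.04347332651526073 F jig [-19.7452 -16.8341] Fz 16.945906355129907 M jig [-2.8928  3.786 ] -0.47576921689580515 yaw 10.55252835126812 op 0.5732531219528324
t 26.07 jig xy mm [ 18.7098 -23.7722] z 0.0435103978215772 F jig [-20.3644 -16.6582] Fz 17.80153091221212 M jig [-2.8995  3.852 ] -0.44781490141322544 yaw 10.551163742751397 op 0.5687019453367499
```

View pics/w10.png

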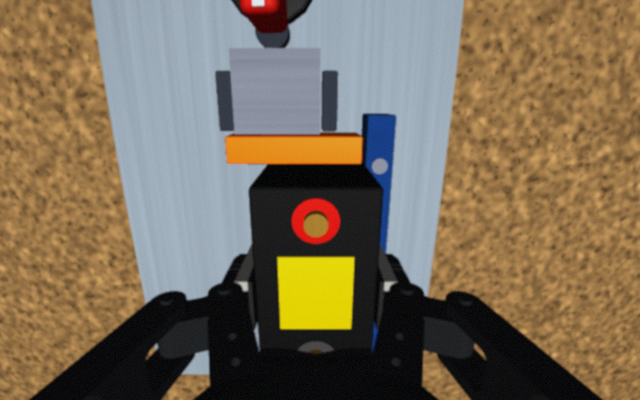

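View pics/s10c.png

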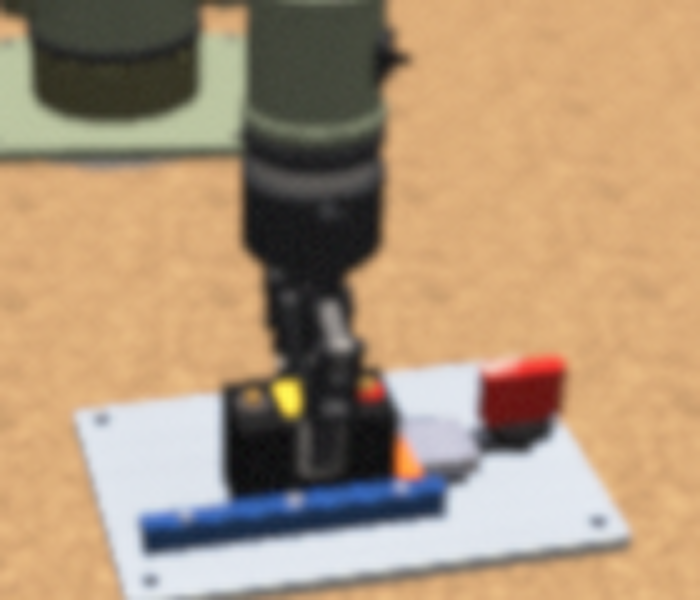

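Call:
send_rows([
  [[-0.2,0.0,-0.1],0,255],
  [[-0.4,0.1,-0.2],0,255],
  [[-0.6,0.2,-0.3],0,255],
  [[-0.8,0.25,-0.4],0,255],
  [[-0.9,0.25,-0.45],0,255],
  [[-0.9,0.25,-0.45],0,255],
])

```text
clock: 26.82
eef_pos: [0.5449, 0.1117, 0.0435]
eef_rot: [-1.571, -0.014, 0.183]
wrist_force: [2.9, 7.3, 8.5]
opening: 0.569
```

```bash
python3 - <<'E'
from h import *
print(env.get_state()['eef_rot'])
fj()
E
```

```text
[-1.5711 -0.0136  0.1829]
t 26.82 jig xy mm [ 14.8407 -25.8047] z 0.043537349829687544 F jig [4.1803 6.6899] Fz 8.539834922608607 M jig [ 1.0582 -0.4485] -0.006489278023328715 yaw 10.480580977437352 op 0.5686107166418611
```

Call:
send_rows([
  [[-0.2,0.1,-0.1],0,255],
  [[-0.3,0.25,-0.2],0,255],
  [[-0.45,0.3,-0.25],0,255],
  [[-0.45,0.3,-0.25],0,255],
])

```text
clock: 27.32
eef_pos: [0.5447, 0.1116, 0.0438]
eef_rot: [-1.567, -0.024, 0.181]
wrist_force: [-0.6, 8.4, 16.8]
opening: 0.573
```

```bash
python3 - <<'E'
from h import *
print(env.get_state()['eef_rot'])
fj()
E
```

```text
[-1.5673 -0.0238  0.1814]
t 27.32 jig xy mm [ 14.6215 -25.8758] z 0.04378414380190512 F jig [0.9084 8.346 ] Fz 16.849392776622413 M jig [1.2098 0.1651] -0.06361488459068664 yaw 10.396025213968983 op 0.5725244274046621
```

Call:
send_rows([
  [[0.05,-0.12,0],0,255],
  [[0.2,-0.12,0.1],0,255],
  [[0.35,-0.1,0.2],0,255],
  [[0.5,-0.08,0.28],0,255],
  [[0.6,-0.06,0.34],0,255],
  [[0.7,-0.06,0.39],0,255],
  [[0.8,-0.06,0.44],0,255],
  [[0.9,-0.06,0.48],0,255],
  [[1.0,-0.06,0.52],0,255],
  [[1.1,-0.07,0.55],0,255],
  [[1.2,-0.08,0.58],0,255],
  [[1.3,-0.09,0.61],0,255],
  [[1.36,-0.1,0.64],0,255],
  [[1.36,-0.1,0.64],0,255],
  [[1.36,-0.1,0.64],0,255],
])

```text
clock: 29.2
eef_pos: [0.5482, 0.1145, 0.0435]
eef_rot: [-1.574, -0.002, 0.185]
wrist_force: [-16.0, -19.3, 9.7]
opening: 0.57
```

```bash
python3 - <<'E'
from h import *
print(env.get_state()['eef_rot'])
fj()
snap('wrist','w11')
fj()
L=ld('w11');im=L['im'].astype(int);b,g,r=im[...,0],im[...,1],im[...,2]
o=(r>180)&(g>100)&(b<90); o[:115]=0;o[180:]=0;o[:,:215]=0;o[:,375:]=0
pts=[(u,np.where(o[:,u])[0].max()+.5) for u in range(235,355) if o[:,u].any()]
P=px('w11',pts,.0325);f=np.polyfit(P[:,0],P[:,1],1);print('stop yaw',np.degrees(np.arctan(f[0])))
R=np.array([[np.cos(JT),-np.sin(JT)],[np.sin(JT),np.cos(JT)]]);print(((P[:,:2]-JC)@R)[[0,-1]])
crop('w11',200,0,230,260,2.3,'w11c')
E
```

```text
[-1.5741 -0.0019  0.1847]
t 29.2 jig xy mm [ 18.5543 -23.6463] z 0.0434636321465974 F jig [-19.1903 -16.1162] Fz 9.69303326020753 M jig [-2.6494  3.4619] 0.1367926765964382 yaw 10.58371214825265 op 0.5700656376011662
t 29.25 jig xy mm [ 18.56   -23.6703] z 0.04346037855880776 F jig [-17.6752 -15.304 ] Fz 8.768730580364002 M jig [-2.6933  3.4796] 0.13648823682038508 yaw 10.584237918511027 op 0.5713125408934829
stop yaw 10.550230799908084
[[-0.0226  0.0231]
 [ 0.0368  0.0234]]
```

View pics/w11c.png

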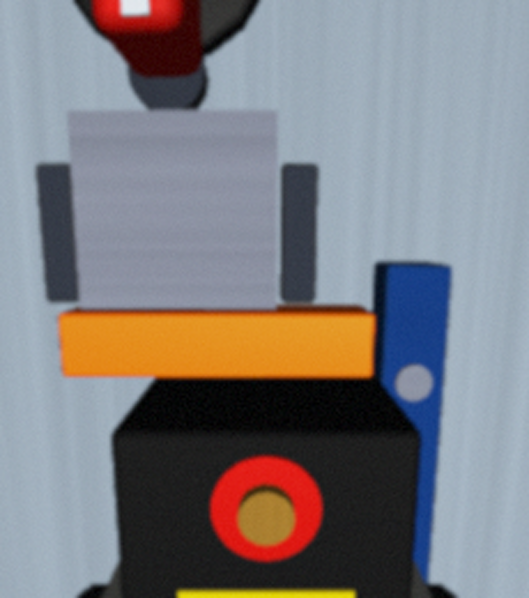

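Call:
send_rows([
  [[-0.2,0.05,-0.1],0,255],
  [[-0.4,0.15,-0.2],0,255],
  [[-0.6,0.25,-0.35],0,255],
  [[-0.8,0.3,-0.5],0,255],
  [[-0.9,0.3,-0.6],0,255],
  [[-0.9,0.3,-0.6],0,255],
])

```text
clock: 30.0
eef_pos: [0.5458, 0.1103, 0.0436]
eef_rot: [-1.57, -0.015, 0.183]
wrist_force: [3.1, 8.7, 10.0]
opening: 0.573
```

```bash
python3 - <<'E'
from h import *
print(env.get_state()['eef_rot'])
fj()
E
```

```text
[-1.5705 -0.0153  0.1831]
t 30.0 jig xy mm [ 15.4066 -27.3506] z 0.043600661139124204 F jig [4.584  8.0345] Fz 10.026543968378117 M jig [ 1.2029 -0.6398] -0.08577693923759505 yaw 10.493255797750864 op 0.572592138616145
```

Call:
send_rows([
  [[-0.2,0.1,-0.2],0,255],
  [[-0.3,0.25,-0.35],0,255],
  [[-0.45,0.3,-0.45],0,255],
  [[-0.45,0.3,-0.45],0,255],
])

```text
clock: 30.5
eef_pos: [0.5459, 0.1092, 0.0439]
eef_rot: [-1.565, -0.026, 0.18]
wrist_force: [-0.1, 13.3, 15.1]
opening: 0.572
```

```bash
python3 - <<'E'
from h import *
print(env.get_state()['eef_rot'])
fj()
E
```

```text
[-1.5647 -0.0256  0.1798]
t 30.5 jig xy mm [ 15.3361 -28.4125] z 0.04392876850421393 F jig [ 2.2722 13.0801] Fz 15.121429499954884 M jig [2.1047 0.051 ] -0.1911516915678122 yaw 10.303549635992832 op 0.5716208234623724
```

Call:
send_rows([
  [[0.05,-0.14,0.05],-0.1,255],
  [[0.15,-0.14,0.2],-0.1,255],
  [[0.25,-0.12,0.35],-0.1,255],
  [[0.35,-0.1,0.47],-0.1,255],
  [[0.45,-0.08,0.55],-0.1,255],
  [[0.55,-0.08,0.61],-0.1,255],
  [[0.65,-0.08,0.67],-0.1,255],
  [[0.75,-0.09,0.72],-0.1,255],
  [[0.85,-0.1,0.77],-0.1,255],
  [[0.95,-0.11,0.82],-0.1,255],
  [[1.05,-0.12,0.87],-0.1,255],
  [[1.15,-0.14,0.92],-0.1,255],
  [[1.25,-0.16,0.97],-0.1,255],
  [[1.35,-0.17,1.02],-0.1,255],
  [[1.45,-0.18,1.06],-0.1,255],
  [[1.45,-0.18,1.06],-0.1,255],
  [[1.45,-0.18,1.06],-0.1,255],
  [[1.45,-0.18,1.06],-0.1,255],
])

```text
clock: 32.75
eef_pos: [0.5483, 0.1148, 0.0441]
eef_rot: [-1.574, -0.001, 0.184]
wrist_force: [-16.0, -24.4, 6.4]
opening: 0.565
```

```bash
python3 - <<'E'
from h import *
print(env.get_state()['eef_rot'])
fj()
snap('wrist','w12');snap('scene','s12')
fj();print(env.get_state()['eef_rot'])
crop('w12',200,0,230,260,2.3,'w12c')
crop('s12',280,110,140,120,5,'s12c')
E
```

```text
[-1.5735 -0.0006  0.1838]
t 32.75 jig xy mm [ 18.7189 -23.3742] z 0.044106963764740034 F jig [-20.1255 -21.0816] Fz 6.38317248981893 M jig [-3.7435  3.665 ] -0.41266127592810153 yaw 10.530227127186834 op 0.56538276244102
t 32.85 jig xy mm [ 18.7245 -23.3614] z 0.04409028120984355 F jig [-19.467  -21.3149] Fz 6.971090347153562 M jig [-3.73   3.615] -0.3748620369682998 yaw 10.534487912656235 op 0.5721622939362762
[-1.5736 -0.0007  0.1839]
```

View pics/w12c.png

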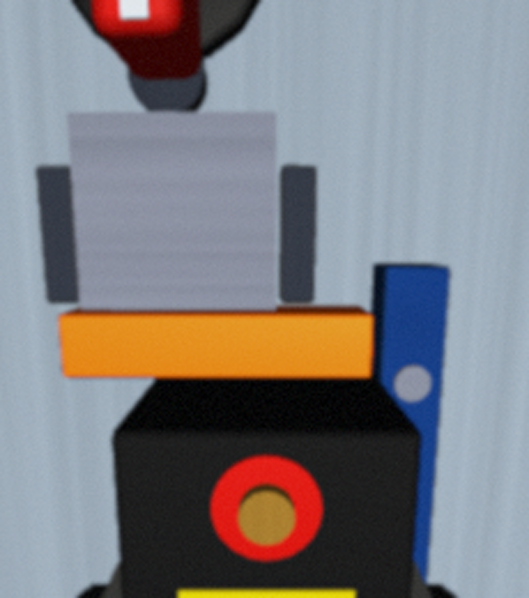

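View pics/s12c.png

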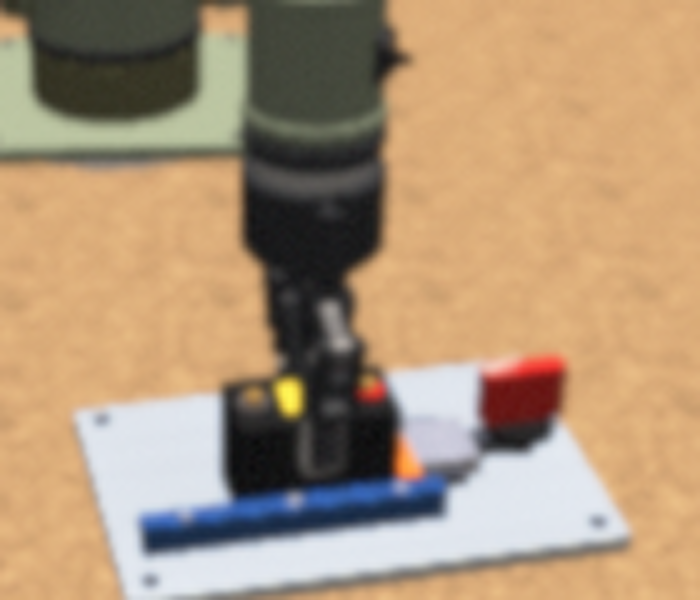

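Call:
send_rows([
  [[-0.2,0.05,-0.1],0,255],
  [[-0.4,0.2,-0.2],0,255],
  [[-0.6,0.3,-0.35],0,255],
  [[-0.8,0.36,-0.5],0,255],
  [[-0.9,0.36,-0.6],0,255],
  [[-0.9,0.36,-0.6],0,255],
])

```text
clock: 33.6
eef_pos: [0.5449, 0.1107, 0.0436]
eef_rot: [-1.57, -0.012, 0.182]
wrist_force: [1.3, 7.0, 7.9]
opening: 0.573
```

```bash
python3 - <<'E'
from h import *
print(env.get_state()['eef_rot'])
fj()
E
```

```text
[-1.5696 -0.0121  0.1821]
t 33.6 jig xy mm [ 14.6523 -26.8179] z 0.04356861063297024 F jig [2.4955 6.6096] Fz 7.878353392159118 M jig [ 1.0709 -0.2357] -0.07321452062438569 yaw 10.434407497265797 op 0.5726165094950537
```

Call:
send_rows([
  [[-0.2,0.1,-0.2],0,255],
  [[-0.35,0.27,-0.35],0,255],
  [[-0.55,0.32,-0.45],0,255],
  [[-0.55,0.32,-0.45],0,255],
])

```text
clock: 34.1
eef_pos: [0.5449, 0.1091, 0.0439]
eef_rot: [-1.565, -0.024, 0.179]
wrist_force: [0.5, 13.1, 14.4]
opening: 0.573
```

```bash
python3 - <<'E'
from h import *
print(env.get_state()['eef_rot'])
fj()
E
```

```text
[-1.5645 -0.0244  0.1793]
t 34.1 jig xy mm [ 14.3467 -28.2992] z 0.04392831723461346 F jig [ 2.8102 12.8165] Fz 14.383583059012937 M jig [ 1.8635 -0.1906] -0.15106075325922505 yaw 10.274410346566583 op 0.5726767841256334
```

Call:
send_rows([
  [[0.05,-0.12,0.05],-0.1,255],
  [[0.2,-0.12,0.2],-0.1,255],
  [[0.32,-0.08,0.33],-0.1,255],
  [[0.42,-0.03,0.43],-0.1,255],
  [[0.5,0,0.5],-0.1,255],
  [[0.6,0,0.57],-0.1,255],
  [[0.7,0,0.63],-0.1,255],
  [[0.8,-0.01,0.68],-0.1,255],
  [[0.9,-0.02,0.73],-0.1,255],
  [[1.0,-0.03,0.78],-0.1,255],
  [[1.1,-0.04,0.83],-0.1,255],
  [[1.2,-0.06,0.88],-0.1,255],
  [[1.3,-0.07,0.92],-0.1,255],
  [[1.4,-0.08,0.96],-0.1,255],
  [[1.5,-0.09,1.0],-0.1,255],
  [[1.56,-0.1,1.02],-0.1,255],
  [[1.56,-0.1,1.02],-0.1,255],
  [[1.56,-0.1,1.02],-0.1,255],
])

```text
clock: 36.35
eef_pos: [0.5483, 0.1147, 0.0435]
eef_rot: [-1.573, 0.001, 0.183]
wrist_force: [-17.7, -24.4, 10.4]
opening: 0.573
```

```bash
python3 - <<'E'
from h import *
print(env.get_state()['eef_rot'])
fj()
snap('wrist','w13');snap('top','t13')
fj();print(env.get_state()['eef_rot'])
crop('w13',200,0,230,260,2.3,'w13c')
E
```

```text
[-1.573   0.0005  0.1833]
t 36.35 jig xy mm [ 18.7298 -23.4699] z 0.043545976304963416 F jig [-21.8349 -20.856 ] Fz 10.398455555710335 M jig [-3.6274  3.8042] -0.342918247977129 yaw 10.501878338881058 op 0.5725651506471877
t 36.45 jig xy mm [ 18.724 -23.498] z 0.043554026256159416 F jig [-22.4232 -20.6164] Fz 10.484761363697542 M jig [-3.646   3.8148] -0.37889476602360705 yaw 10.500142171336135 op 0.5729986666598627
[-1.573   0.0005  0.1833]
```

View pics/w13c.png

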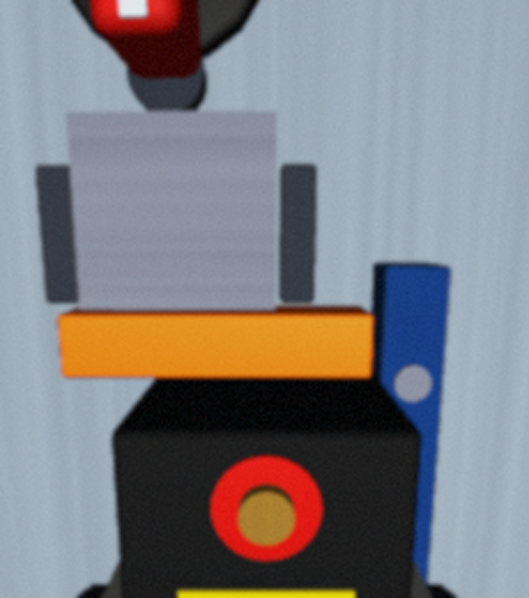

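View pics/t13.png

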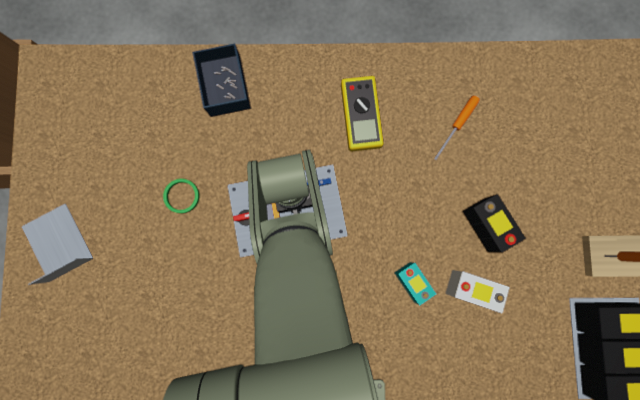

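```bash
python3 - <<'E'
from h import *
env.finish_job(); fj()
E
```

```text
the job is handed in; nothing more can be done
the job is handed in; nothing more can be done
```

I turned the clamp knob fully home. The small black module is now flat on the plate in the corner, and the arm is still gripping it and pressing it against both the fence and the stop. The job was handed in at 36.5 s.

**Knob:** I turned it about 72° clockwise, until the end stop resisted with 1.1 N m. The pictures then show its lobe pointing at the carriage, and the stop only moved by about its 1 mm play.

**Push:** The last wrist reading was about 22 N towards the fence and 21 N towards the stop. Fence, stop and plate friction (mu 0.5 to 0.7) take up part of that. The true contact forces cannot be read directly, so I aimed above 15 N to cover the loss.

**Flat and square:** The tool was at the plate-contact height (43.5 mm) and within about 0.2° of the tilt it had when I first set the module down. Its yaw of 10.5° matched the 10.4–10.55° I measured for the fence and stop.

**Earlier attempts that went wrong:**
- The first slide towards the fence jammed on friction and tilted the tool by about 1°. I corrected the tilt and pushed again.
- One later push left the module about 0.6 mm above the plate. I backed off and repeated it with less lift, and the height then agreed with plate contact.

**Bystanders:** The multimeter, screwdriver and tape roll look unmoved in the last top view.

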